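# Lay the last bracket in the lift-out tray, then open the tooling chest and hold its lid up

### The arm

A 6-joint arm with a two-finger parallel gripper is mounted at the origin on the work surface. World frame = base frame: x ahead of the robot, y to its left, z up, the work surface at z = 0. Lengths are in m, angles in degrees, forces in N, time in s.
With the tool pointing down it reaches from about 0.4 to 0.825 m from the base axis. Payload 7 kg.
Tool frame: the origin (TCP) lies on the mounting face of the last link; the fingertips stand 178 mm ahead of it and the grasp point (between the pads) lies 159 mm ahead of it (ctrl.tip_extent is the distance from the TCP to the fingertips, in m); z points along the fingers, y is the direction in which the jaws open and shut (so a half turn about z gives the same grasp; the last joint's range is limited). The gripper opens to 88 mm and grips with 3 to 60 N. Pads are 19 mm wide; open, the fingers measure 130 mm over their backs; the gripper's body (78 mm by 193 mm) begins 47 mm behind the grasp point.
Start: joints at [-57.29, 20.546, 0.682, 0, -70.136, -16.507], TCP at [0.188, -0.648, 0.405] pointing down, gripper open.
Joint ranges: [-176.03, 176.03], [-82.01, 121.73], [-58.28, 71.71], [-173.87, 95.51], [-174.79, -0.11], [-173.66, 173.66]. Speed limits (degrees/s): [136.94, 136.94, 172.46, 180, 180, 180].

### API

Orientations are given as [roll, pitch, yaw] about the fixed x, y, z axes, in that order (R = Rz(yaw) Ry(pitch) Rx(roll)).
In Python, from plant import ctrl gives the robot as it stands. The module is installed in compiled form; this text tells all that it offers.
- The arm moves only by the tool carry_out, never from a script. Its argument "moves" is text: rows parted by semicolons, each of 7 numbers parted by spaces: the finger opening in m, from 0 to 0.0876, then the shift along the tool's x, y, z in m, then the turn, a rotation vector about the tool's x, y, z in rad. A call has 1 to 20 rows; each row is the pose to reach, as a shift and turn from the pose commanded when the call began, along the tool's axes at that moment; what a row does not reach only later rows make up. A row lasts 1/10 s, in which the tool goes at most 50 mm and 8.59 degrees, less where a joint would pass 70% of its speed; a pose out of reach is approached as far as the arm can. A call with a gripper value outside its range is refused whole. The fingers move at their own pace and stop on an object; the grip force is fixed at half the most. Time passes only in rows, so rows that repeat a pose let the fingers close. It gives the time, the measured TCP pose, the force and the opening at its end, in the units of the state.
- ctrl.get_obs(): the state, without advancing time (a new reading comes with each control period).
- ctrl.snapshot(name): name is "scene" or "top" or "wrist"; returns a dict with "image" (400x640x3 uint8, red, green, blue), "K" (3x3 intrinsics, pixels), "R" (3x3) and "t" (3): a world point X has camera coordinates R X + t. Camera axes: x right, y down, z forward; pixel columns grow to the right and rows downward; lengths in m; the calibration is good to about 2 mm. The wrist camera is an equidistant fisheye: a pixel r from the principal point sees the ray r / f radians off the axis. A picture is of the moment at which its call begins. There is no depth.
- ctrl.close_job(): hands the job in, once; it reports no verdict.
Trained networks look in a picture, given as the dict that the camera call returned (one of the last four; its "shot" number tells which), for a name from the list of things; names that differ only in an ending like _2 or _b are one class to them, and where a whole thing is asked for, a point or a joint stands for the part that bears it (a point fixed in the world has none). Each returns a list of dicts, best first, with "confidence" (0 to 1); they miss things now and then, are a little off and sometimes report something else, mostly with a low value. They report only what shows in the picture. A call takes as long as a camera call. They do not tell look-alikes from the thing itself.
- ctrl.recognise(picture, label): "extent" ([left, top, right, bottom] in pixels, round what is visible of it).
- ctrl.trace(picture, label): "region" (400x640 bool, what is visible of it) and "extent" ([left, top, right, bottom] in pixels, round what is visible of it).
- ctrl.mark_of(picture, label): "at" ([row, column] in pixels: a listed point, or the origin of a listed thing).
The state is a dict: "clock": time; "joint_pos": joint angles; "qvel": joint speeds; "tau": joint torques, N m; "tool_pos": TCP position; "orientation": TCP orientation; "force": force on the tool from outside, world axes, zero at the start; "moment": the same for the moment, N m; "opening": finger opening in m.
Only numpy, scipy, OpenCV 4.12 (cv2) and the standard library are available. Lean on these libraries where they do the work, as an engineer would, in place of code of your own. Each camera call takes 0.05 s, during which the arm holds its last target.

### The job

Lay the loose flat bracket lengthwise and flat in the empty middle compartment of the aluminium tray and let go of it, so that the tray is ready to go back into the teal tooling chest. Then give the chest's lid handle a gentle tug before you touch the red slide catch, to learn whether the lid is caught; if it is, do not force it but slide the catch away from the handle to free it, and then lift the lid well open, to about sixty degrees. Finish there, still holding the lid up with the gripper so that the tray can be set in (let go, it would fall shut), and leave the other two brackets in their compartments and the can and the round press plate where they stand.

Things in the scene. Friction and masses are not known exactly. Their poses are not given: they have to be found in the camera images.
- bracket: the loose bracket to lay: flat steel plate 150 long (its x) x 38 wide (its y) x 8 thick, 0.2 to 0.35 kg, with a 20 hole near one end, a 10 hole near the other and a slot in the middle; lies flat on the bench in front of the tray; origin at the centre of its underside
- bracket_left: an identical bracket already laid in the tray's compartment at the tray's +y end; leave it there
- bracket_right: an identical bracket already laid in the tray's compartment at the tray's -y end; leave it there
- tray: loose aluminium lift-out tray of the chest, 0.9 kg, lying on the bench, 186 (its x) x 288 (its y) x 26 high, walls and floor 4 thick; origin at the centre of its underside. Two dividers, as high as the walls, make three compartments side by side along y, each 178 long (x) x about 91 wide (y) inside; the middle one is empty
- tray_slot (a point): centre of the floor (upper face) of the tray's empty middle compartment, 4 above the bench; its axes are the tray's, the bracket's length goes along x
- chest: teal steel tooling chest, fixed, 200 deep (its x) x 300 wide (its y) x 100 high plus a lid 24 thick (lid top 125 above the bench); origin at the centre of its underside; its front faces its own -x, towards the robot
- lid_hinge (a point): middle of the lid's hinge axis, which runs along the chest's y: on the chest's far top edge, 100 behind the chest's centre and 100 above the bench
- lid (a joint): angle of the lid, 0 shut, grows as the front edge swings up, stop at 1.4 rad; falls shut when let go; 3 to 5 N at the handle lift it. While caught it still rattles: it rises about 0.03 rad (7 to 8 mm at the handle) and then stops hard
- lid_handle (a point): middle of the lid's steel handle bar, a level round bar 10 thick and 100 long along the chest's y, its centre line 36 in front of the lid's front face (a clear gap of 31 for a finger), 238 in front of the hinge axis and 12 above it when shut; nothing within 60 below it; turns with the lid
- catch (a joint): travel of the slide catch in m: 0 fully shot, grows as it is drawn along the chest's -y, away from the handle, stop at 0.024; starts between 0.001 and 0.015; about 3 N slide it, and it stays where it is left. Its tongue enters a closed hood on the lid and laps a strike there by 5 to 13 mm, hidden from sight: it lets go once the travel exceeds that lap, always by 0.015, so only a tug tells whether the lid is caught at the start
- catch_knob (a point): middle (by height) of the red upright thumb post of the slide catch, 14 thick, standing free from 16 below this point to 12 above it (top 118 above the bench); 21 in front of the chest's front wall and 118 to 133 to the -y side of the handle
- can: white and blue metal can with a blue cap, 84 across and 130 high with its cap; origin at the centre of its underside; a bystander
- press_plate: round steel press plate 68 across and 17 high lying on the bench; origin at the centre of its underside; a bystander
Mind the look-alikes: they are no part of the job. Leave any brown look-alike of the bracket_right alone. What is shaped like the bracket but yellow is not meant.

How it is judged (in metres and radians):
On the way, in this order (a step that is already met when the one before it is completed fails the run):
1. the bracket lies flat and lengthwise in the empty compartment, let go (distance between bracket and tray_slot below 0.035 m and z of bracket in the frame of tray_slot below 0.004 m and angle between bracket's own z axis and vertical below 0.06 rad and angle between the x axis of bracket and the x axis of tray, either way round below 0.3 rad and contact force between the fingers and bracket below 0.1 N and linear speed of bracket below 0.02 m/s), for 0.2 s.
2. the lid is tugged with the catch still as it was found (value of joint lid above 0.012 rad and contact force between the fingers and lid above 0.5 N and distance of catch_knob from where it was at the start of the episode below 0.004 m), for 0.1 s.
At the end, for the whole second after the job is handed in: The lid stands at least 0.85 rad (49 degrees) open, still, and the gripper's fingers carry it; the bracket lies flat on the floor of the middle compartment, within 35 mm of its centre and 0.3 rad of its length; the other two brackets still lie in their own compartments (value of joint lid above 0.85 rad and velocity of joint lid between -0.1 and 0.1 rad/s and contact force between the fingers and lid above 0.3 N and distance between bracket and tray_slot below 0.035 m and z of bracket in the frame of tray_slot below 0.004 m and angle between bracket's own z axis and vertical below 0.06 rad and angle between the x axis of bracket and the x axis of tray, either way round below 0.3 rad and z of each of bracket_left, bracket_right in the frame of tray below 0.01 m and y of bracket_left in the frame of tray above 0.06 m and y of bracket_right in the frame of tray below -0.06 m); the arm keeps its last pose, push and grip.
It fails at once if the can or the press plate is shifted more than 30 mm or tipped (distance of any of can, press_plate from where it was at the start of the episode above 0.03 m or angle between can's own z axis and vertical above 0.3 rad).
It fails at once if the caught lid is forced against its catch with more than 80 N (contact force between catch_c0 and strike_c0 above 80 N).
It also fails if it takes over 72 s, if anything falls off the work surface, if the arm or the gripper's body presses on something with over 40 N, if the wrist force passes 120 N, or if a joint passes its speed limit or range.

## Working session

There is one attempt and no reset: what is moved stays moved. The work goes in short steps, Python scripts to look and compute and a tool call to move; the robot and the scene stay as the last step left them, time stands still between calls to the robot, and variables do not carry over. Pictures are saved under pics/ and viewed, and the job is handed in when it is done.

Besides the shell and the picture viewer there is one more tool, called after "Emit:" by a JSON object that holds its "op" and its "data". carry_out: Moves the arm, as the interface text tells. Its arguments: {"type":"object","properties":{"moves":{"type":"string"}},"required":["moves"]}

```bash
mkdir -p pics; cat > h.py <<'E'
import numpy as np, cv2
from scipy.spatial.transform import Rotation as Ro
from plant import ctrl
def save(p,n,crop=None,s=1):
    im=p["image"][:,:,::-1]
    if crop: l,t,r,b=crop; im=im[t:b,l:r]
    cv2.imwrite("pics/"+n,cv2.resize(im,None,fx=s,fy=s,interpolation=cv2.INTER_CUBIC))
def ray(p,row,col):
    K,R,t=map(np.array,(p["K"],p["R"],p["t"]))
    d=R.T@np.linalg.inv(K)@[col,row,1]; return -R.T@t,d
def onz(p,row,col,z):
    c,d=ray(p,row,col); return c+d*(z-c[2])/d[2]
def proj(p,X):
    K,R,t=map(np.array,(p["K"],p["R"],p["t"]))
    x=K@(R@np.array(X)+t); return x[:2]/x[2]
E
python3 - <<'E'
from h import *
print(ctrl.get_obs())
for n in("scene","top"):
    p=ctrl.snapshot(n); save(p,n+"0.png")
    print(n,np.array(p["K"]).round(1).tolist(),"cam",(-np.array(p["R"]).T@p["t"]).round(3))
    for l in ["bracket","tray","tray_slot","lid_handle","catch_knob","lid_hinge","can","press_plate","chest"]:
        m=ctrl.mark_of(p,l); print(l,[(np.round(a["at"]).tolist(),round(a["confidence"],2)) for a in m[:5]])
E
```

```text
{'clock': 0.0, 'joint_pos': array([-5.72897171e+01,  2.05897071e+01,  6.32674422e-01, -1.99262598e-02,
       -7.01364999e+01, -1.65056807e+01]), 'qvel': array([-0.04416375,  0.00053549,  0.04714136,  0.01233521,  0.08540279,
        0.06045932]), 'tau': array([-2.40064801e-03, -5.82717848e+01,  2.93063021e+01,  6.99699238e+00,
        7.01095909e-03, -1.50698093e-04]), 'tool_pos': array([ 0.18829312, -0.64798785,  0.40373421]), 'orientation': array([ 1.79904999e+02, -8.61603540e-03, -1.63802177e+02]), 'force': array([ 0.72993237, -0.5791545 , -0.03370689]), 'moment': array([-0.01943654,  0.00807846, -0.02876665]), 'opening': 0.08769141595462472}
scene [[507.6, 0.0, 320.8], [0.0, 507.6, 201.8], [0.0, 0.0, 1.0]] cam [1.57  0.87  1.024]
bracket [([239.0, 448.0], 0.86), ([232.0, 382.0], 0.64)]
tray []
tray_slot [([254.0, 355.0], 0.88), ([184.0, 229.0], 0.33)]
lid_handle [([154.0, 280.0], 0.96), ([191.0, 347.0], 0.41)]
catch_knob []
lid_hinge [([185.0, 230.0], 0.76)]
can [([250.0, 276.0], 0.64)]
press_plate [([193.0, 350.0], 0.73)]
chest [([197.0, 254.0], 0.86)]
top [[421.4, 0.0, 315.7], [0.0, 421.4, 203.2], [0.0, 0.0, 1.0]] cam [0.457 0.05  1.349]
bracket [([246.0, 264.0], 0.84), ([274.0, 203.0], 0.66)]
tray [([203.0, 260.0], 0.91)]
tray_slot [([198.0, 264.0], 0.75)]
lid_handle [([247.0, 403.0], 0.66)]
catch_knob [([238.0, 445.0], 0.57), ([201.0, 261.0], 0.26)]
lid_hinge [([165.0, 397.0], 0.73)]
can [([157.0, 320.0], 0.69)]
press_plate []
chest [([201.0, 393.0], 0.71), ([235.0, 446.0], 0.18)]
```

View pics/scene0.png

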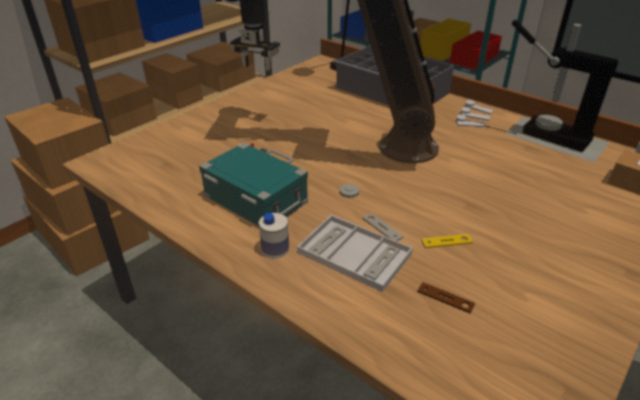

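View pics/top0.png

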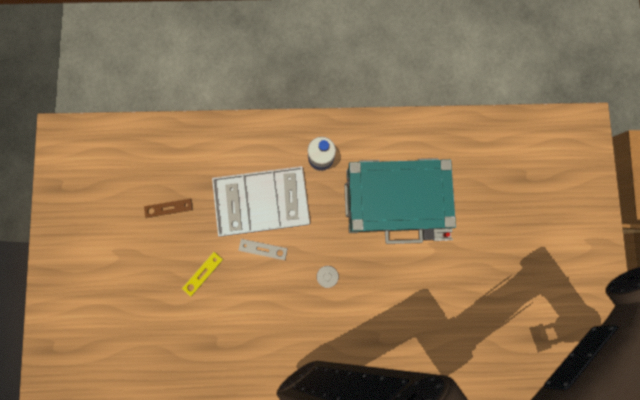

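```bash
python3 - <<'E'
from h import *
p=ctrl.snapshot("top"); save(p,"top1.png",(180,140,500,330),2.5)
for l in ["bracket","tray"]:
    for a in ctrl.trace(p,l)[:5]: 
        ys,xs=np.nonzero(a["region"]); print(l,a["extent"],round(a["confidence"],2),xs.mean(),ys.mean(),cv2.minAreaRect(np.c_[xs,ys].astype(np.float32)))
E
```

```text
bracket [180.5, 253.5, 223.3, 294.9] 0.83 202.247311827957 273.4964157706093 ((201.7235565185547, 273.9058837890625), (12.690431594848633, 49.24321365356445), 40.601295471191406)
tray [212.3, 167.7, 306.2, 238.2] 0.6 259.6649977241693 201.58488848429675 ((259.76995849609375, 201.38999938964844), (59.82123947143555, 93.05525207519531), 81.8698959350586)
tray [431.3, 230.2, 450.8, 237.2] 0.43 442.1111111111111 235.06349206349208 ((442.0, 235.0), (4.0, 14.0), 90.0)
```

View pics/top1.png

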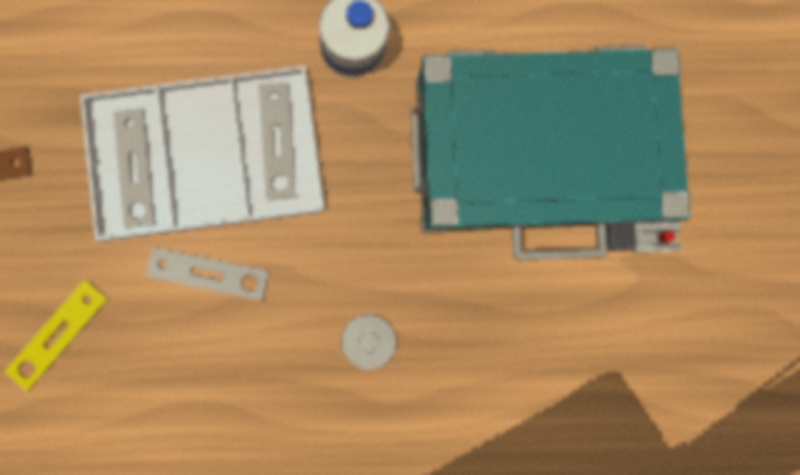

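The grey bracket in front of the tray at top-picture pixel (263,249) is the one meant. It is steel-grey and lies loose on the bench. The others are yellow at (202,274), brown at (168,208), and two already in the tray at (234,206) and (291,196). The can is at (321,153), the plate at (327,277), the handle at (404,240) and the red knob at (446,235).

```bash
python3 - <<'E'
from h import *
p=ctrl.snapshot("top"); save(p,"br.png",(225,225,305,275),8); save(p,"ha.png",(370,215,470,255),8)
hsv=cv2.cvtColor(p["image"],cv2.COLOR_RGB2HSV)
m=np.zeros((400,640),np.uint8); m[236:264,232:296]=(hsv[236:264,232:296,1]<70)
n,L,st,c=cv2.connectedComponentsWithStats(m); i=1+st[1:,4].argmax()
cn=cv2.findContours((L==i).astype(np.uint8),cv2.RETR_EXTERNAL,cv2.CHAIN_APPROX_NONE)[0][0]
r=cv2.minAreaRect(cn); print(r)
B=np.array([onz(p,y,x,.008)[:2] for x,y in cv2.boxPoints(r)]); print("bracket",B.round(4).tolist(),B.mean(0),np.linalg.norm(np.diff(B,axis=0),axis=1))
for k in (0,1):
    e=B[k+1]-B[k]; print(np.degrees(np.arctan2(e[1],e[0])))
m=np.zeros((400,640),np.uint8); m[160:240,205:312]=(hsv[160:240,205:312,1]<70)
n,L,st,c=cv2.connectedComponentsWithStats(m); i=1+st[1:,4].argmax()
cn=cv2.findContours((L==i).astype(np.uint8),cv2.RETR_EXTERNAL,cv2.CHAIN_APPROX_NONE)[0][0]
r=cv2.minAreaRect(cn); print(r)
for z in(.0,.026):
  T=np.array([onz(p,y,x,z)[:2] for x,y in cv2.boxPoints(r)]); print("tray",z,T.round(4).tolist(),T.mean(0),np.linalg.norm(np.diff(T,axis=0),axis=1))
for k in (0,1):
    e=T[k+1]-T[k]; print(np.degrees(np.arctan2(e[1],e[0])))
# chest
for n,(x,y),z in [("TL",(420,55),.125),("TR",(678,48),.125),("BR",(688,217),.125),("BL",(424,229),.125),("h1",(519,256),.112),("h2",(602,256),.112),("knob",(667,237),.118),("plate",(369,342),.017),("can",(359,14),.13)]:
    print(n,onz(p,140+y/2.5,180+x/2.5,z).round(4))
E
```

```text
((262.5915222167969, 249.06072998046875), (47.03185272216797, 11.62539291381836), 11.768289566040039)
bracket [[0.4844, 0.2842], [0.5201, 0.2767], [0.4864, 0.1313], [0.4509, 0.1393]] [0.48545927 0.20789544] [0.03647097 0.1492131  0.03638781]
-11.883709239052525
-103.02203194772211
((260.22705078125, 200.97088623046875), (59.05510330200195, 92.42301177978516), 82.69424438476562)
tray 0.0 [[0.7203, 0.3755], [0.7527, 0.0773], [0.5607, 0.057], [0.5299, 0.3501]] [0.64088002 0.21496387] [0.29992834 0.19301106 0.29471083]
tray 0.026 [[0.7152, 0.3692], [0.747, 0.0768], [0.5587, 0.0568], [0.5285, 0.3443]] [0.63733905 0.21177996] [0.29414577 0.18928984 0.28902886]
-83.80093479900799
-173.94560094509342
TL [ 0.7338 -0.0609  0.125 ]
TR [ 0.7356 -0.3681  0.125 ]
BR [ 0.5344 -0.3669  0.125 ]
BL [ 0.5275 -0.0587  0.125 ]
h1 [ 0.4941 -0.1701  0.112 ]
h2 [ 0.4919 -0.2674  0.112 ]
knob [ 0.512  -0.3432  0.118 ]
plate [0.3945 0.005  0.017 ]
can [0.7839 0.0103 0.13  ]
```

View pics/br.png

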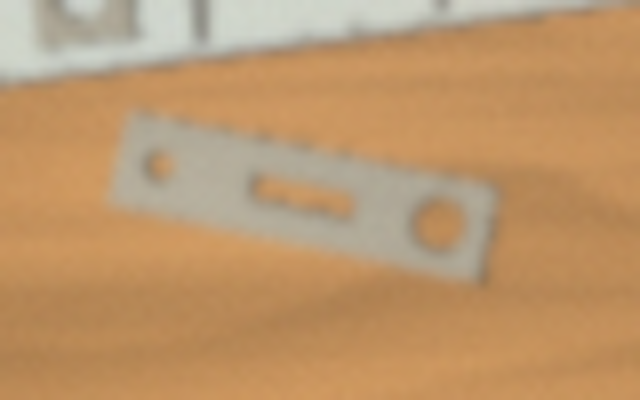

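View pics/ha.png

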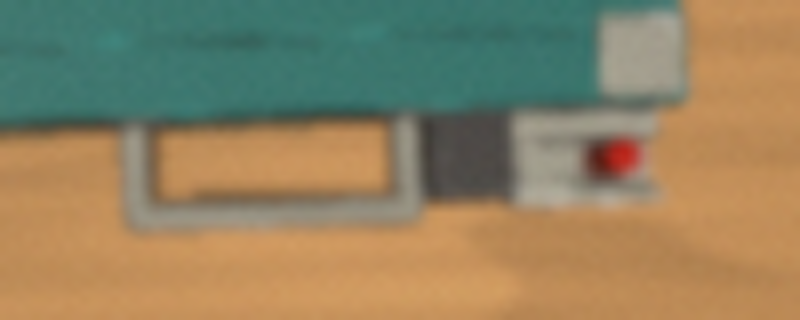

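```bash
cat >> h.py <<'E'
def pose():
    o=ctrl.get_obs(); return np.array(o["tool_pos"]),Ro.from_euler("xyz",o["orientation"],degrees=True)
def rel(pos,rpy,n=""):
    p0,R0=pose(); R=Ro.from_euler("xyz",rpy,degrees=True) if not isinstance(rpy,Ro) else rpy
    print(n,"shift",R0.inv().apply(np.array(pos)-p0).round(4),"rv",(R0.inv()*R).as_rotvec().round(4))
E
python3 - <<'E'
from h import *
rel([.45,-.25,.4],[180,0,-133],"a"); rel([.485,.208,.40],[180,0,-103],"b")
E
```

```text
a shift [-0.3624  0.3094  0.0046] rv [ 0.     -0.     -0.5375]
b shift [-0.5238  0.7394  0.0046] rv [ 0.     -0.     -1.0611]
```

Emit:
{"op": "carry_out", "data": {"moves": "0.0876 -0.362 0.309 0.005 0 0 -0.54;0.0876 -0.362 0.309 0.005 0 0 -0.54;0.0876 -0.362 0.309 0.005 0 0 -0.54;0.0876 -0.362 0.309 0.005 0 0 -0.54;0.0876 -0.362 0.309 0.005 0 0 -0.54;0.0876 -0.362 0.309 0.005 0 0 -0.54;0.0876 -0.362 0.309 0.005 0 0 -0.54;0.0876 -0.362 0.309 0.005 0 0 -0.54;0.0876 -0.362 0.309 0.005 0 0 -0.54;0.0876 -0.524 0.739 0.005 0 0 -1.061;0.0876 -0.524 0.739 0.005 0 0 -1.061;0.0876 -0.524 0.739 0.005 0 0 -1.061;0.0876 -0.524 0.739 0.005 0 0 -1.061;0.0876 -0.524 0.739 0.005 0 0 -1.061;0.0876 -0.524 0.739 0.005 0 0 -1.061;0.0876 -0.524 0.739 0.005 0 0 -1.061;0.0876 -0.524 0.739 0.005 0 0 -1.061;0.0876 -0.524 0.739 0.005 0 0 -1.061;0.0876 -0.524 0.739 0.005 0 0 -1.061;0.0876 -0.524 0.739 0.005 0 0 -1.061"}}

```text
clock: 3.2
tool_pos: [0.4856, 0.2114, 0.3994]
orientation: [-180.0, 0.0, -102.8]
force: [-0.5, -0.3, -1.0]
opening: 0.0871
```

```bash
python3 - <<'E'
from h import *
o=ctrl.get_obs(); print(o["clock"],o["tool_pos"],o["orientation"],o["joint_pos"].round(1))
p=ctrl.snapshot("wrist"); save(p,"w1.png"); print(p["K"],(-np.array(p["R"]).T@p["t"]).round(3), np.array(p["R"]).round(2).tolist())
E
```

```text
3.2 [0.48563758 0.21138565 0.39936865] [-1.79984878e+02  1.22175233e-02 -1.02805420e+02] [ 44.8   7.  -18.    0.  -64.9 -57.6]
[[309.70691629   0.         320.23670538]
 [  0.         309.70691629 201.7514605 ]
 [  0.           0.           1.        ]] [0.468 0.139 0.379] [[-0.98, 0.22, -0.0], [0.21, 0.94, 0.28], [0.06, 0.27, -0.96]]
```

View pics/w1.png

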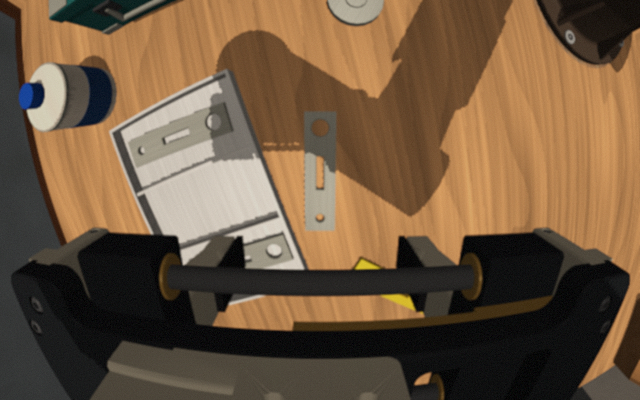

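```bash
cat >> h.py <<'E'
def fz(p,col,row,z):
    K,R,t=map(np.array,(p["K"],p["R"],p["t"]))
    a=np.array([(col-K[0,2]),(row-K[1,2])])/K[0,0]; th=np.hypot(*a)
    d=R.T@np.r_[a/th*np.sin(th),np.cos(th)]; c=-R.T@t
    return c+d*(z-c[2])/d[2]
E
python3 - <<'E'
from h import *
p=ctrl.snapshot("wrist"); save(p,"w1c.png",(100,50,350,310),3.0 if 0 else 2.3)
P=np.array([fz(p,x,y,.008) for x,y in[(304.5,111),(336.5,111),(335.5,230.5),(304,230)]])
print(P.round(4),P.mean(0)); e=P[0]+P[1]-P[2]-P[3]; print(np.degrees(np.arctan2(e[1],e[0])))
for l in("bracket","tray_slot","tray","bracket_left","bracket_right"):
  for m in ctrl.mark_of(p,l)[:3]: print(l,m["confidence"],m["at"],fz(p,m["at"][1],m["at"][0],.004))
E
```

```text
[[0.485  0.1292 0.008 ]
 [0.4481 0.1376 0.008 ]
 [0.4811 0.284  0.008 ]
 [0.5204 0.2743 0.008 ]] [0.48367354 0.20624294 0.008     ]
-103.20436054001046
bracket 0.72 [175.0, 316.2] [0.48916503 0.20865371 0.004     ]
bracket 0.56 [294.3, 396.8] [0.41422748 0.40528658 0.004     ]
tray_slot 0.61 [203.6, 207.3] [0.63796563 0.21250953 0.004     ]
tray 0.74 [204.3, 210.5] [0.63378316 0.21444437 0.004     ]
bracket_left 0.94 [255.9, 235.7] [0.62280689 0.29305316 0.004     ]
bracket_right 0.69 [138.4, 178.3] [0.65195367 0.11920785 0.004     ]
```

View pics/w1c.png

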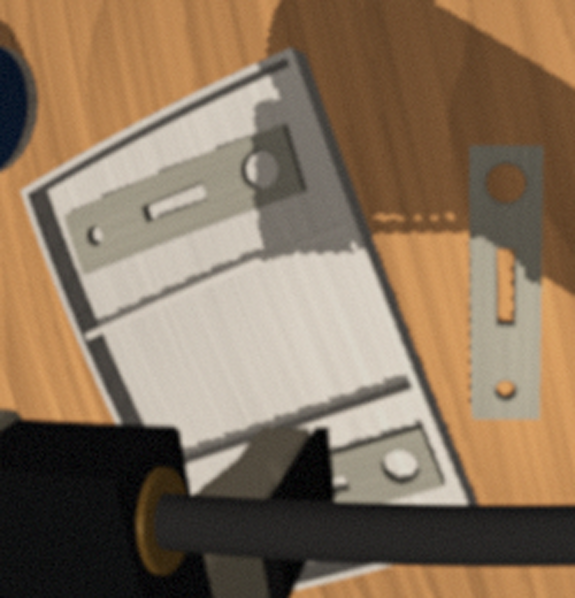

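```bash
python3 - <<'E'
from h import *
p=ctrl.snapshot("wrist")
Q={}
for n,(x,y) in dict(Rfar=(90,336),Rnear=(362,247),Lfar=(190,462),Lnear=(412,389),outRfar=(25,190),outRnear=(294,52)).items():
    Q[n]=fz(p,100+x/2.3,50+y/2.3,.026); print(n,Q[n].round(4))
for n in "RL":
    e=Q[n+"far"]-Q[n+"near"]; print(np.degrees(np.arctan2(e[1],e[0])))
print((Q["Rnear"]+Q["Lnear"])/2)
c=(Q["Rnear"]+Q["Lnear"])/2; u=np.array([np.cos(np.radians(6)),np.sin(np.radians(6)),0]); print("centre",c+u*.091)
rel([.4845,.207,.25],[180,0,-103.1],"up"); rel([.4845,.207,.1815],[180,0,-103.1],"down")
E
```

```text
Rfar [0.7251 0.172  0.026 ]
Rnear [0.55   0.1655 0.026 ]
Lfar [0.6879 0.2597 0.026 ]
Lnear [0.5446 0.2446 0.026 ]
outRfar [0.7415 0.0776 0.026 ]
outRnear [0.5595 0.0596 0.026 ]
2.106927547173177
6.036487840131479
[0.5473088  0.20506379 0.026     ]
centre [0.63781029 0.21457588 0.026     ]
up shift [-0.      0.0009  0.15  ] rv [-0.0003  0.0004  0.0004]
down shift [0.     0.0009 0.2185] rv [-0.0003  0.0004  0.0004]
```

Emit:
{"op": "carry_out", "data": {"moves": "0.0876 0 0.001 0.05 0 0 0;0.0876 0 0.001 0.1 0 0 0;0.0876 0 0.001 0.15 0 0 0;0.0876 0 0.001 0.18 0 0 0;0.0876 0 0.001 0.2 0 0 0;0.0876 0 0.001 0.21 0 0 0;0.0876 0 0.001 0.218 0 0 0;0.0876 0 0.001 0.218 0 0 0;0.0876 0 0.001 0.218 0 0 0;0 0 0.001 0.218 0 0 0;0 0 0.001 0.218 0 0 0;0 0 0.001 0.218 0 0 0;0 0 0.001 0.218 0 0 0;0 0 0.001 0.218 0 0 0;0 0 0.001 0.218 0 0 0;0 0 0.001 0.218 0 0 0;0 0 0.001 0.218 0 0 0"}}

```text
clock: 5.3
tool_pos: [0.4844, 0.208, 0.1817]
orientation: [-180.0, 0.0, -103.0]
force: [0.4, 1.0, 0.6]
opening: 0.0371
```

```bash
python3 - <<'E'
from h import *
o=ctrl.get_obs(); print(o["clock"],o["tool_pos"],o["orientation"],o["opening"],o["force"])
p=ctrl.snapshot("wrist"); save(p,"w2.png")
rel([.4845,.207,.30],[180,0,-103.1],"up");rel([.637,.212,.28],[180,0,-174.0],"over");
E
```

```text
5.3 [0.48436695 0.20796707 0.18165416] [-1.79997918e+02  6.46532200e-04 -1.03001118e+02] 0.037091198509674767 [0.41155751 1.04270606 0.5729301 ]
up shift [ 0.0009 -0.0003 -0.1183] rv [-0.      0.      0.0016]
over shift [-0.0383 -0.1478 -0.0983] rv [-0.      0.      1.2391]
```

View pics/w2.png

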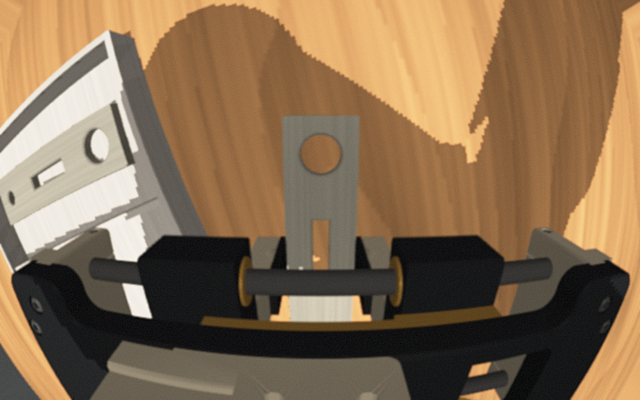

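The bracket is gripped squarely (opening 37 mm). I'll lift, turn and go over the tray.

Emit:
{"op": "carry_out", "data": {"moves": "0 0 0 -0.03 0 0 0;0 0 0 -0.07 0 0 0;0 0 0 -0.1 0 0 0;0 -0.038 -0.148 -0.1 0 0 1.239;0 -0.038 -0.148 -0.1 0 0 1.239;0 -0.038 -0.148 -0.1 0 0 1.239;0 -0.038 -0.148 -0.1 0 0 1.239;0 -0.038 -0.148 -0.1 0 0 1.239;0 -0.038 -0.148 -0.1 0 0 1.239;0 -0.038 -0.148 -0.1 0 0 1.239;0 -0.038 -0.148 -0.1 0 0 1.239;0 -0.038 -0.148 -0.1 0 0 1.239;0 -0.038 -0.148 -0.1 0 0 1.239;0 -0.038 -0.148 -0.1 0 0 1.239;0 -0.038 -0.148 -0.1 0 0 1.239;0 -0.038 -0.148 -0.1 0 0 1.239"}}

```text
clock: 6.95
tool_pos: [0.637, 0.2116, 0.2815]
orientation: [-180.0, -0.0, -174.0]
force: [-0.2, -0.3, -2.4]
opening: 0.0373
```

```bash
python3 - <<'E'
from h import *
o=ctrl.get_obs(); print(o["clock"],o["tool_pos"],o["orientation"],o["opening"],o["force"])
p=ctrl.snapshot("wrist"); save(p,"w3.png")
p=ctrl.snapshot("top"); save(p,"t3.png",(190,150,340,270),5)
E
```

```text
6.95 [0.63702324 0.21161411 0.28152922] [-1.79994908e+02 -1.48679394e-02 -1.73954997e+02] 0.03727025587724542 [-0.18956989 -0.29815364 -2.41131719]
```

View pics/w3.png

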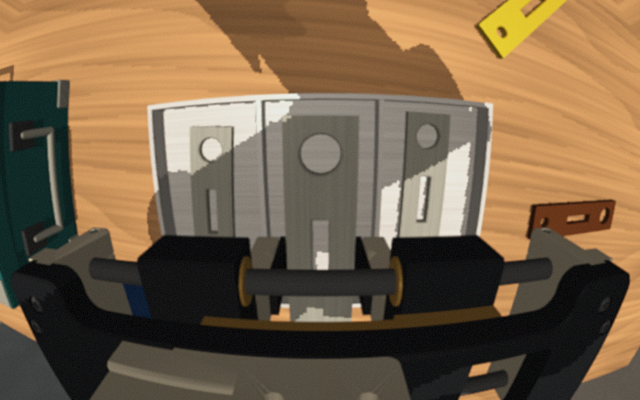

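View pics/t3.png

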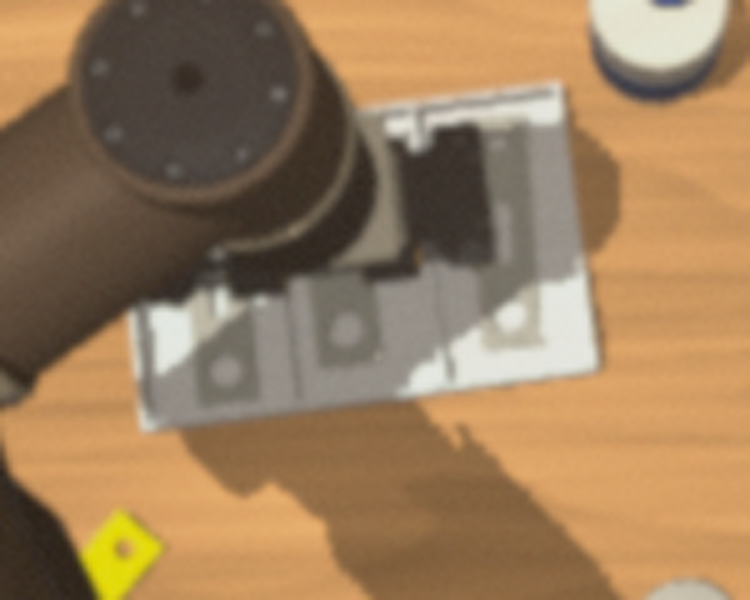

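The wrist view shows the bracket (column 321) midway between the dividers (263 and 378) and parallel to them. Next I check the lengthwise centring.

```bash
python3 - <<'E'
from h import *
p=ctrl.snapshot("wrist"); save(p,"w3c.png",(140,80,500,260),2.2)
for x,y in [(153,105),(490,104),(320,94),(263,97),(378,97)]: print(fz(p,x,y,.026).round(4))
rv=[fz(p,x,y,.108) for x,y in[(285,116),(358,116)]]; print(np.round(rv,4))
rel([.637,.212,.1857],[180,0,-174],"d")
E
```

```text
[0.5612 0.0659 0.026 ]
[0.5308 0.3429 0.026 ]
[0.5462 0.203  0.026 ]
[0.5521 0.1604 0.026 ]
[0.543  0.2467 0.026 ]
[[0.564  0.1877 0.108 ]
 [0.5602 0.2233 0.108 ]]
d shift [0.     0.0004 0.096 ] rv [0.     0.     0.0004]
```

View pics/w3c.png

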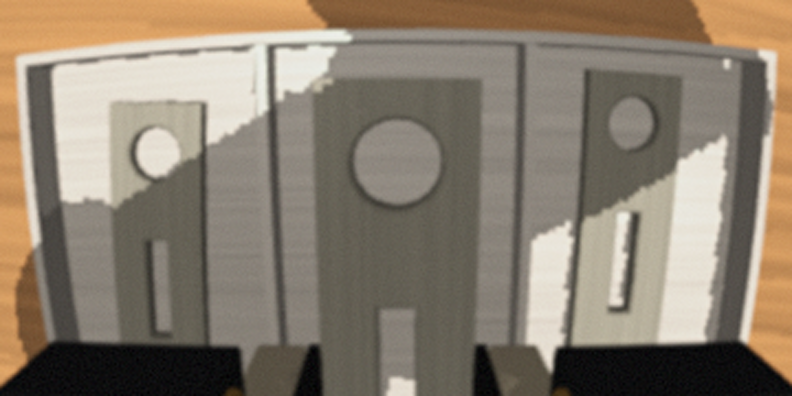

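Emit:
{"op": "carry_out", "data": {"moves": "0 0 0 0.03 0 0 0;0 0 0 0.055 0 0 0;0 0 0 0.075 0 0 0;0 0 0 0.085 0 0 0;0 0 0 0.091 0 0 0;0 0 0 0.0955 0 0 0;0 0 0 0.0955 0 0 0;0 0 0 0.0955 0 0 0;0.044 0 0 0.0955 0 0 0;0.044 0 0 0.0955 0 0 0;0.044 0 0 0.0955 0 0 0;0.044 0 0 0.0955 0 0 0"}}

```text
clock: 8.3
tool_pos: [0.6372, 0.2117, 0.1866]
orientation: [180.0, 0.0, -174.0]
force: [-0.2, 0.3, -0.3]
opening: 0.044
```

```bash
python3 - <<'E'
from h import *
o=ctrl.get_obs(); print(o["clock"],o["tool_pos"],o["orientation"],o["opening"],o["force"])
p=ctrl.snapshot("wrist"); save(p,"w4.png")
E
```

```text
8.3 [0.63721873 0.21168459 0.186613  ] [ 1.79985362e+02  3.75685339e-02 -1.73992087e+02] 0.04402209874879982 [-0.20122119  0.2652833  -0.26976822]
```

View pics/w4.png

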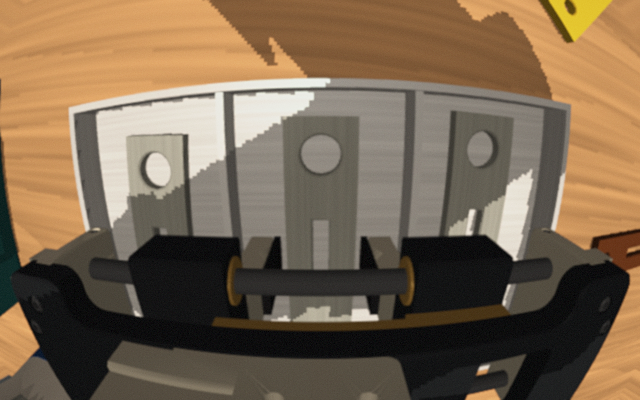

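```bash
python3 - <<'E'
from h import *
rel([.49,-.25,.387],[180,0,-90],"h")
E
```

```text
h shift [ 0.1946 -0.4437 -0.2007] rv [-2.000e-04  5.000e-04 -1.466e+00]
```

Emit:
{"op": "carry_out", "data": {"moves": "0.044 0 0 -0.02 0 0 0;0.044 0 0 -0.06 0 0 0;0.044 0 0 -0.11 0 0 0;0.044 0 0 -0.16 0 0 0;0.044 0 0 -0.2 0 0 0;0.02 0.195 -0.444 -0.2 0 0 -1.466;0.02 0.195 -0.444 -0.2 0 0 -1.466;0.02 0.195 -0.444 -0.2 0 0 -1.466;0.02 0.195 -0.444 -0.2 0 0 -1.466;0.02 0.195 -0.444 -0.2 0 0 -1.466;0.02 0.195 -0.444 -0.2 0 0 -1.466;0.02 0.195 -0.444 -0.2 0 0 -1.466;0.02 0.195 -0.444 -0.2 0 0 -1.466;0.02 0.195 -0.444 -0.2 0 0 -1.466;0.02 0.195 -0.444 -0.2 0 0 -1.466;0.02 0.195 -0.444 -0.2 0 0 -1.466;0.02 0.195 -0.444 -0.2 0 0 -1.466;0.02 0.195 -0.444 -0.2 0 0 -1.466;0.02 0.195 -0.444 -0.2 0 0 -1.466;0.02 0.195 -0.444 -0.2 0 0 -1.466"}}

```text
clock: 10.35
tool_pos: [0.49, -0.2494, 0.3862]
orientation: [-180.0, 0.0, -89.9]
force: [0.9, 0.0, 0.8]
opening: 0.02
```

```bash
python3 - <<'E'
from h import *
o=ctrl.get_obs(); print(o["clock"],o["tool_pos"],o["orientation"],o["opening"],o["force"],o["joint_pos"].round(1))
p=ctrl.snapshot("wrist"); save(p,"w5.png")
p=ctrl.snapshot("top"); save(p,"t5.png",(200,150,460,270),3)
E
```

```text
10.35 [ 0.49002027 -0.24942924  0.38621205] [-1.79992386e+02  1.80581674e-03 -8.99483359e+01] 0.020021525498189575 [0.8629375  0.03260409 0.80641267] [ -6.6   9.6 -16.8  -0.  -63.6   6.6]
```

View pics/w5.png

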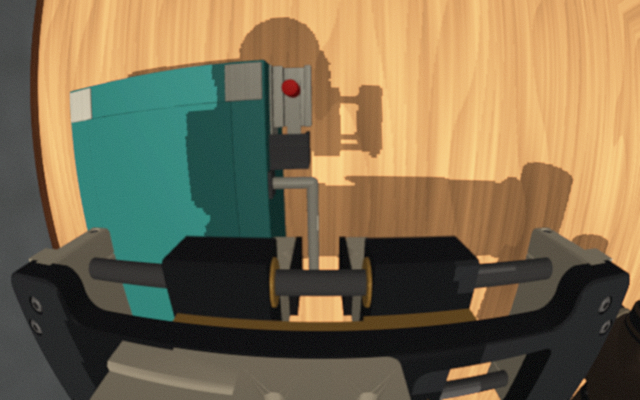

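View pics/t5.png

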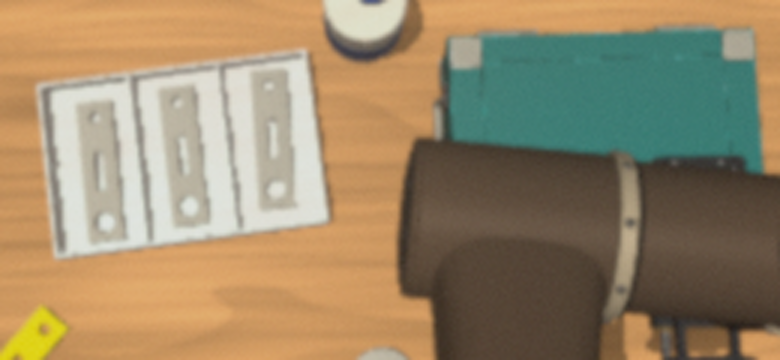

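The top view shows the bracket lying flat in the middle compartment, parallel to the other two. Next I measure the handle bar (wrist columns 308–318), its corner at (313,182) and the knob at (290,88).

```bash
python3 - <<'E'
from h import *
p=ctrl.snapshot("wrist"); save(p,"w5c.png",(255,55,345,275),3.5)
for l in("lid_handle","catch_knob"):
  for m in ctrl.mark_of(p,l)[:2]: print(l,m["confidence"],m["at"],fz(p,m["at"][1],m["at"][0],.112 if l=="lid_handle" else .106))
for x,y,z in [(308,200,.112),(318,200,.112),(308.5,245,.112),(319,245,.112),(313,178,.117),(290,88,.118)]: print((x,y),fz(p,x,y,z).round(4))
E
```

```text
lid_handle 0.89 [234.1, 313.8] [ 0.49498679 -0.22042679  0.112     ]
catch_knob 0.6 [86.4, 289.2] [ 0.51503973 -0.34749341  0.106     ]
(308, 200) [ 0.4998 -0.2517  0.112 ]
(318, 200) [ 0.4912 -0.2517  0.112 ]
(308.5, 245) [ 0.4998 -0.2098  0.112 ]
(319, 245) [ 0.4904 -0.2099  0.112 ]
(313, 178) [ 0.4953 -0.2719  0.117 ]
(290, 88) [ 0.5132 -0.3451  0.118 ]
```

View pics/w5c.png

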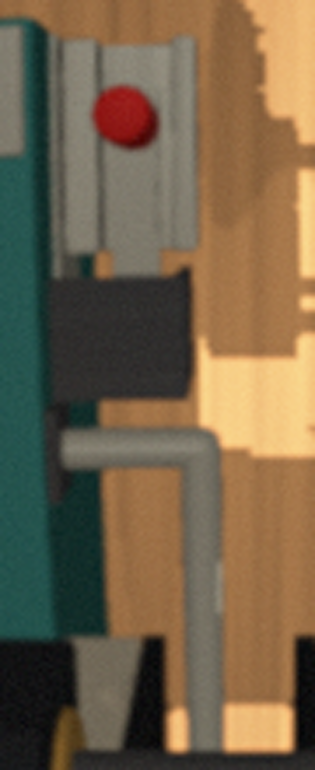

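```bash
python3 - <<'E'
from h import *
rel([.495,-.22,.315],[180,0,-90],"h")
E
```

```text
h shift [-0.0299 -0.0052  0.0712] rv [-0.      0.      0.0006]
```

Emit:
{"op": "carry_out", "data": {"moves": "0.02 -0.03 -0.005 0 0 0 0;0.02 -0.03 -0.005 0.04 0 0 0;0.02 -0.03 -0.005 0.071 0 0 0;0.02 -0.03 -0.005 0.071 0 0 0;0.02 -0.03 -0.005 0.071 0 0 0"}}

```text
clock: 11.1
tool_pos: [0.495, -0.2204, 0.3156]
orientation: [179.9, -0.0, -90.0]
force: [1.0, 0.4, 0.5]
opening: 0.0194
```

```bash
python3 - <<'E'
from h import *
o=ctrl.get_obs(); print(o["clock"],o["tool_pos"],o["orientation"])
p=ctrl.snapshot("wrist"); save(p,"w6.png",(200,60,440,330),2.2)
for r in (150,180,200): 
  print(r)
E
```

```text
11.1 [ 0.4949526  -0.2204245   0.31563647] [ 1.79944638e+02 -3.14398020e-02 -8.99719062e+01]
150
180
200
```

View pics/w6.png

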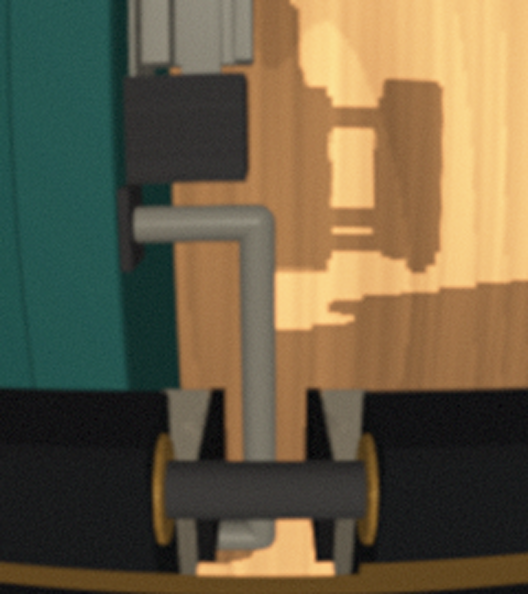

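Emit:
{"op": "carry_out", "data": {"moves": "0.02 0 -0.001 0.01 0 0 0;0.02 0 -0.001 0.02 0 0 0;0.02 0 -0.001 0.03 0 0 0;0.02 0 -0.001 0.036 0 0 0;0.02 0 -0.001 0.0425 0 0 0;0.02 0 -0.001 0.0425 0 0 0;0.02 0 -0.001 0.0425 0 0 0"}}

```text
clock: 11.85
tool_pos: [0.4957, -0.2204, 0.2726]
orientation: [180.0, -0.0, -90.0]
force: [0.1, -0.6, -0.6]
opening: 0.02
```

```bash
python3 - <<'E'
from h import *
o=ctrl.get_obs(); print(o["clock"],o["tool_pos"],o["orientation"],o["force"],o["moment"])
p=ctrl.snapshot("wrist"); save(p,"w7.png",(200,60,440,330),2.2)
E
```

```text
11.85 [ 0.49570487 -0.22035484  0.27259309] [ 1.79982877e+02 -6.17607799e-03 -8.99941284e+01] [ 0.13701389 -0.623737   -0.60745137] [0.0442352  0.10206836 0.0173014 ]
```

View pics/w7.png

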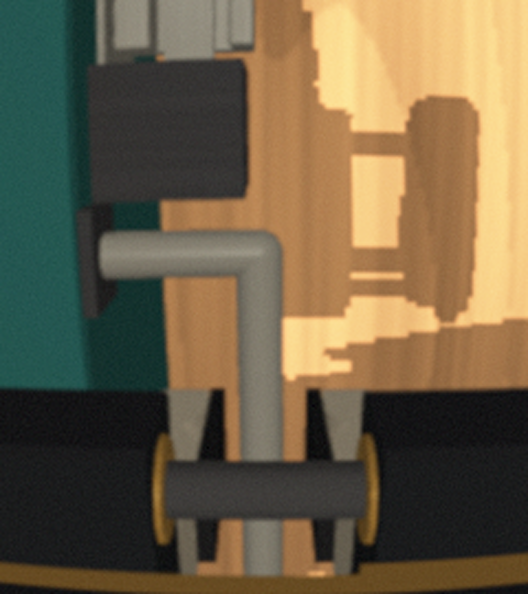

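No contact, and the bar sits centred between the fingers. Closing on it.

Emit:
{"op": "carry_out", "data": {"moves": "0 0 0 0 0 0 0;0 0 0 0 0 0 0;0 0 0 0 0 0 0;0 0 0 0 0 0 0;0 0 0 0 0 0 0"}}

```text
clock: 12.4
tool_pos: [0.4963, -0.2203, 0.2731]
orientation: [-179.9, -0.0, -90.0]
force: [3.7, -0.7, -1.3]
opening: 0.0091
```

Now a gentle tug, raising 5 mm.

Emit:
{"op": "carry_out", "data": {"moves": "0 0 0 -0.002 0 0 0;0 0 0 -0.004 0 0 0;0 0 0 -0.005 0 0 0;0 0 0 -0.005 0 0 0;0 0 0 -0.005 0 0 0;0 0 0 -0.005 0 0 0"}}

```text
clock: 13.0
tool_pos: [0.4965, -0.2203, 0.2778]
orientation: [-179.9, -0.0, -90.0]
force: [6.6, -0.8, -4.0]
opening: 0.0089
```

The lid followed 4.7 mm with only its own weight on the fingers. I'll continue slowly past the 8 mm rattle to see whether it stops.

Emit:
{"op": "carry_out", "data": {"moves": "0 0 0 -0.001 0 0 0;0 0 0 -0.002 0 0 0;0 0 0 -0.003 0 0 0;0 0 0 -0.0035 0 0 0;0 0 0 -0.0035 0 0 0"}}

```text
clock: 13.5
tool_pos: [0.4967, -0.2203, 0.2814]
orientation: [-179.8, -0.0, -90.0]
force: [7.2, -1.1, -4.0]
opening: 0.009
```

Emit:
{"op": "carry_out", "data": {"moves": "0 0 0 -0.0005 0 0 0;0 0 0 -0.001 0 0 0;0 0 0 -0.0015 0 0 0;0 0 0 -0.0015 0 0 0"}}

```text
clock: 13.9
tool_pos: [0.4968, -0.2203, 0.283]
orientation: [-179.8, -0.0, -90.0]
force: [8.2, -0.4, -4.2]
opening: 0.0086
```

Emit:
{"op": "carry_out", "data": {"moves": "0 0 0 -0.001 0 0 0;0 0 0 -0.002 0 0 0;0 0 0 -0.003 0 0 0;0 0 0 -0.004 0 0 0;0 0 0 -0.004 0 0 0"}}

```text
clock: 14.4
tool_pos: [0.497, -0.2203, 0.2871]
orientation: [-179.8, -0.0, -90.0]
force: [8.8, -0.4, -5.1]
opening: 0.0092
```

```bash
python3 - <<'E'
from h import *
o=ctrl.get_obs(); print(o["clock"],o["tool_pos"],o["force"])
p=ctrl.snapshot("wrist"); save(p,"w8.png",(200,60,440,330),2.2)
p=ctrl.snapshot("scene"); save(p,"s8.png",(180,120,330,240),5)
E
```

```text
14.4 [ 0.49704273 -0.22027084  0.28710001] [ 8.75750076 -0.4130947  -5.09460509]
```

View pics/w8.png

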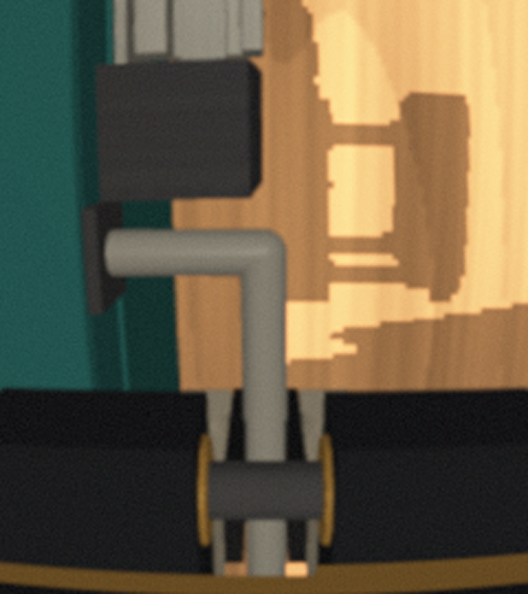

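View pics/s8.png

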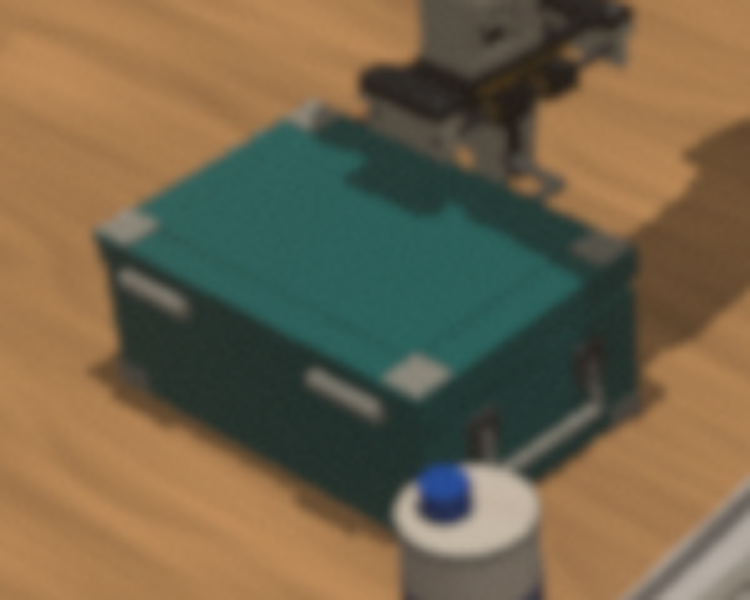

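The lid rose about 14 mm (0.06 rad, twice the rattle) at a steady 4–5 N without any hard stop, and the bar did not slip in the pads. So the lid is not caught, and the catch needs no touching. Next I work out the opening arc.

```bash
python3 - <<'E'
from h import *
p0,_=pose(); print(p0)
f=lambda d:(.7343-.2383*np.cos(np.radians(2.89+d)),.261+.2383*np.sin(np.radians(2.89+d)))
t0=3.4; x0,z0=f(t0); print(x0,z0)
for d in np.arange(5,62,2.5): x,z=f(d); print(d,"y",round(-(x-x0),4),"z",round(-(z-z0),4))
E
```

```text
[ 0.49705122 -0.22026379  0.28700531]
0.49743454394140274 0.2871083459099342
5.0 y -0.0008 z -0.0066
7.5 y -0.0025 z -0.0169
10.0 y -0.0046 z -0.0271
12.5 y -0.0071 z -0.0371
15.0 y -0.0101 z -0.0471
17.5 y -0.0135 z -0.0569
20.0 y -0.0173 z -0.0666
22.5 y -0.0216 z -0.0761
25.0 y -0.0262 z -0.0854
27.5 y -0.0313 z -0.0944
30.0 y -0.0368 z -0.1033
32.5 y -0.0426 z -0.1119
35.0 y -0.0488 z -0.1202
37.5 y -0.0554 z -0.1283
40.0 y -0.0623 z -0.1361
42.5 y -0.0695 z -0.1435
45.0 y -0.0771 z -0.1507
47.5 y -0.0849 z -0.1575
50.0 y -0.0931 z -0.1639
52.5 y -0.1015 z -0.17
55.0 y -0.1102 z -0.1757
57.5 y -0.1191 z -0.1811
60.0 y -0.1283 z -0.186
```

Emit:
{"op": "carry_out", "data": {"moves": "0 0 -0.001 -0.007 0 0 0;0 0 -0.0025 -0.017 0 0 0;0 0 -0.0045 -0.027 0 0 0;0 0 -0.007 -0.037 0 0 0;0 0 -0.010 -0.047 0 0 0;0 0 -0.0135 -0.057 0 0 0;0 0 -0.0173 -0.0665 0 0 0;0 0 -0.0173 -0.0665 0 0 0"}}

```text
clock: 15.3
tool_pos: [0.5149, -0.2202, 0.3541]
orientation: [-179.7, -0.0, -90.0]
force: [11.9, -2.1, -10.0]
opening: 0.0092
```

```bash
python3 - <<'E'
from h import *
o=ctrl.get_obs(); print(o["clock"],o["tool_pos"],o["force"],o["moment"])
p=ctrl.snapshot("wrist"); save(p,"w9.png")
E
```

```text
15.3 [ 0.51488132 -0.22016929  0.35409862] [ 11.94747005  -2.12508767 -10.00692582] [-0.71165779 -3.77422927  0.02153525]
```

View pics/w9.png

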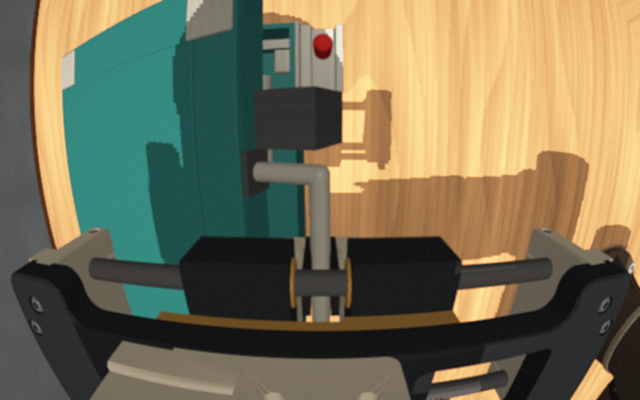

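The lid is open about 20°. The catch rail and knob stay behind, so it really is free. There is a radial pull of about 13 N, so I'll follow an arc 2 mm tighter.

```bash
python3 - <<'E'
from h import *
f=lambda d,r:np.array((-r*np.cos(np.radians(2.89+d)),r*np.sin(np.radians(2.89+d))))
a=f(20,.2383)
for d in np.arange(22,41,2.):
    b=f(d,.2363)-a; print(d,"y",round(-b[0],4),"z",round(-b[1],4))
E
```

```text
22.0 y -0.0052 z -0.0068
24.0 y -0.0088 z -0.0142
26.0 y -0.0126 z -0.0215
28.0 y -0.0168 z -0.0286
30.0 y -0.0211 z -0.0356
32.0 y -0.0257 z -0.0425
34.0 y -0.0305 z -0.0492
36.0 y -0.0356 z -0.0557
38.0 y -0.0409 z -0.062
40.0 y -0.0464 z -0.0681
```

Emit:
{"op": "carry_out", "data": {"moves": "0 0 -0.0052 -0.0068 0 0 0;0 0 -0.0088 -0.0142 0 0 0;0 0 -0.0126 -0.0215 0 0 0;0 0 -0.0168 -0.0286 0 0 0;0 0 -0.0211 -0.0356 0 0 0;0 0 -0.0257 -0.0425 0 0 0;0 0 -0.0305 -0.0492 0 0 0;0 0 -0.0356 -0.0557 0 0 0;0 0 -0.0409 -0.062 0 0 0;0 0 -0.0464 -0.0681 0 0 0;0 0 -0.0464 -0.0681 0 0 0"}}

```text
clock: 16.45
tool_pos: [0.5593, -0.22, 0.4225]
orientation: [179.9, 0.0, -90.0]
force: [-5.0, 4.7, -0.2]
opening: 0.0091
```

```bash
python3 - <<'E'
from h import *
o=ctrl.get_obs(); print(o["clock"],o["tool_pos"],o["force"],o["moment"],o["joint_pos"].round(1))
p=ctrl.snapshot("wrist"); save(p,"w10.png")
f=lambda d,r:np.array((-r*np.cos(np.radians(2.89+d)),r*np.sin(np.radians(2.89+d))))
for dr in(0,-.001,-.002):
  a=f(40,.2383)
  for d in [42,44,46,48,50,52,54,56,58,60.]:
    b=f(d,.2383+dr)-a; print(d,"y",round(-b[0],4),"z",round(-b[1],4))
E
```

```text
16.45 [ 0.5592901  -0.22001331  0.42246122] [-4.95288111  4.6907599  -0.15342791] [1.85420174 2.07123145 0.0348084 ] [ -2.9  13.   -7.5  -0.  -69.6   2.9]
42 y -0.0058 z -0.006
44 y -0.0117 z -0.0118
46 y -0.0179 z -0.0174
48 y -0.0243 z -0.0227
50 y -0.0308 z -0.0279
52 y -0.0375 z -0.0328
54 y -0.0444 z -0.0374
56 y -0.0515 z -0.0418
58 y -0.0587 z -0.046
60.0 y -0.066 z -0.0499
42 y -0.0065 z -0.0053
44 y -0.0124 z -0.0111
46 y -0.0186 z -0.0166
48 y -0.0249 z -0.0219
50 y -0.0314 z -0.0271
52 y -0.0381 z -0.0319
54 y -0.045 z -0.0366
56 y -0.052 z -0.041
58 y -0.0591 z -0.0451
60.0 y -0.0665 z -0.049
42 y -0.0072 z -0.0046
44 y -0.0131 z -0.0103
46 y -0.0192 z -0.0159
48 y -0.0255 z -0.0212
50 y -0.032 z -0.0263
52 y -0.0387 z -0.0311
54 y -0.0455 z -0.0357
56 y -0.0525 z -0.0401
58 y -0.0596 z -0.0443
60.0 y -0.0669 z -0.0482
```

View pics/w10.png

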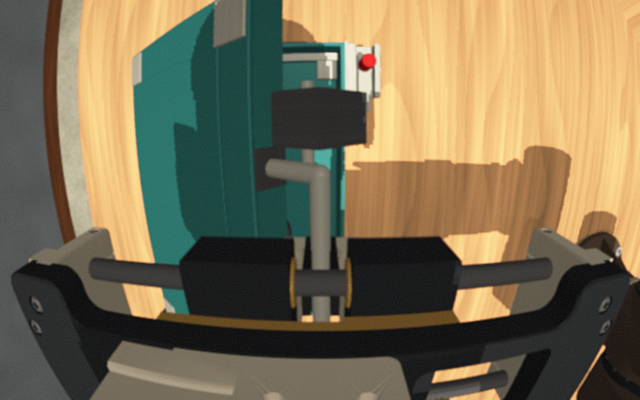

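Forces are small and the lid is at about 40°. Continuing to 60°.

Emit:
{"op": "carry_out", "data": {"moves": "0 0 -0.0058 -0.006 0 0 0;0 0 -0.0117 -0.0118 0 0 0;0 0 -0.0179 -0.0174 0 0 0;0 0 -0.0243 -0.0227 0 0 0;0 0 -0.0308 -0.0279 0 0 0;0 0 -0.0375 -0.0328 0 0 0;0 0 -0.0444 -0.0374 0 0 0;0 0 -0.0515 -0.0418 0 0 0;0 0 -0.0587 -0.046 0 0 0;0 0 -0.066 -0.05 0 0 0;0 0 -0.066 -0.05 0 0 0;0 0 -0.066 -0.05 0 0 0;0 0 -0.066 -0.05 0 0 0;0 0 -0.066 -0.05 0 0 0;0 0 -0.066 -0.05 0 0 0"}}

```text
clock: 18.0
tool_pos: [0.6249, -0.22, 0.4733]
orientation: [-180.0, -0.0, -90.0]
force: [-4.5, 6.0, 5.3]
opening: 0.0088
```

```bash
python3 - <<'E'
from h import *
o=ctrl.get_obs(); print(o["clock"],o["tool_pos"],o["force"],o["moment"],o["opening"],o["qvel"].round(2))
x,y,z=o["tool_pos"]; print("lid deg",np.degrees(np.arctan2(z-.261,.7343-x))-2.89, np.hypot(z-.261,.7343-x))
p=ctrl.snapshot("wrist"); save(p,"w11.png")
p=ctrl.snapshot("top"); save(p,"t11.png")
p=ctrl.snapshot("scene"); save(p,"s11.png",(180,60,430,300),2.4)
E
```

```text
18.0 [ 0.62492815 -0.22001524  0.47332164] [-4.48493345  5.98018232  5.27115748] [2.18498359 1.93917883 0.10014138] 0.008761334028485609 [ 0.06 -0.05  0.08 -0.05  0.02 -0.02]
lid deg 59.85594319577971 0.23883609962869573
```

View pics/w11.png

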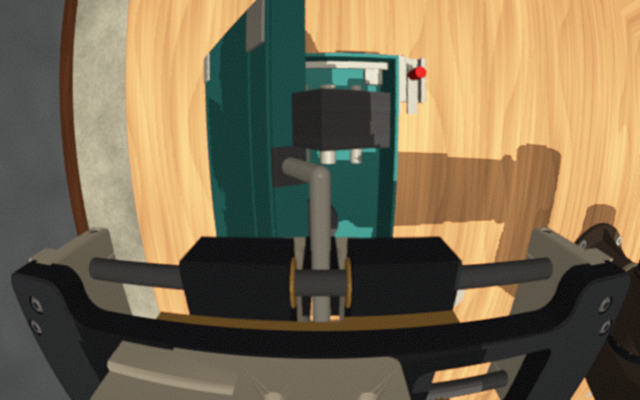

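View pics/t11.png

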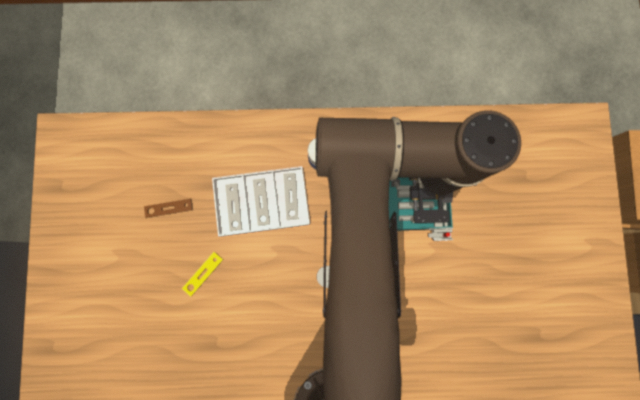

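View pics/s11.png

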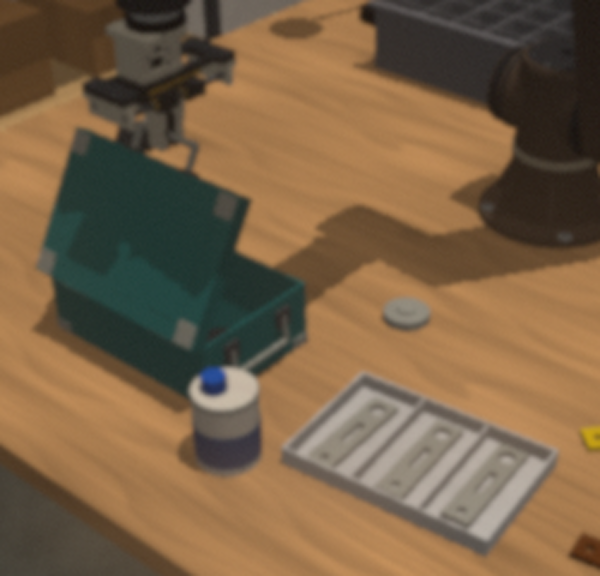

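The lid stands at about 60° and still, with the bar in the grip. All three brackets lie in their compartments, and the can and plate are unmoved. Handing in.

```bash
python3 - <<'E'
from h import *
print(ctrl.close_job())
E
```

```text
the job is handed in; nothing more can be done
None
```

The job is done and handed in at about 18 s of the 72 s allowed. The hand-in reports no verdict, so the results below come from my own checks.

- **Bracket:** I laid the loose grey bracket flat and lengthwise in the tray's middle compartment and let go. Before I lowered it, the measurements put it within about 2 mm of the compartment's centre. The later pictures show it lying flat and parallel to the other two, which are still in their compartments.
- **Tug:** I gripped the lid handle and raised it gently before going near the catch. It rose about 14 mm (0.06 rad, twice the caught rattle) at a steady 4–5 N with no hard stop. The lid was not caught, so I left the red catch alone.
- **Lid:** I then lifted the lid to about 59.9°, worked out from the arm's position. It stands still there, with the gripper closed on the bar (opening 8.8 mm).
- **Bystanders:** In the final pictures the can and the press plate stand where they were.

One thing disagreed on the way: at about 20° the hinge arc I had worked out was slightly off, and a sideways pull of about 13 N built up. I tightened the arc by 2 mm. At the end each force component read 6 N or less.

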